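# Build up a rock core on the test cell's pedestal

## Task

Build up the test specimen on the round steel pedestal of the cell base: first the thick porous stone, on it the long rock core standing upright, then the thin perforated brass plate, and last the metal cap with its boss up. Each piece is set down gently, not dropped, and left with its rim in line with the pedestal's. Leave the short offcut of core, the glass beaker and the orange rubber bulb where they stand.

Things in the scene. Friction and masses are not known exactly. Their poses are not given: they have to be found in the camera images.
- pedestal_top (a point): Target: centre of the flat top of the steel pedestal, a fixed upright cylinder 38 mm across that rises 27 mm from the middle of the black round cell base (110 mm across, 18 mm thick, fixed on the table, its place differs every time). This point is 45 mm above the table; z up; two brass ports 10 mm thick stick out 21 mm beyond the base's edge near the table on its own -x side, roughly towards the robot.
- stone_center (a point): Loose thick porous stone: plain pale grey-buff disc, 38 mm across, 14 mm thick, about 35 g, lying flat on the table. Point at its centre, 7 mm above its underside; z is its axis. First on the pedestal.
- core_center (a point): Loose long rock core: brown sandstone cylinder 38 mm across and 76 mm long, about 210 g, standing on end. Point at its centre, 38 mm above its underside; z is its axis. Best gripped round its upper half. Second, on the stone.
- sieve_plate_center (a point): Loose thin perforated brass plate: disc 38 mm across, 10 mm thick, with seven small dark holes, about 95 g, lying flat. Point at its centre, 5 mm above its underside; z is its axis. Third, on the core.
- cap_center (a point): Loose aluminium top cap: cylinder 38 mm across and 28 mm high with a black rubber ring round it and, in the middle of its top, a boss 18 mm across and 12 mm high (40 mm high in all), about 95 g, boss up. Point on its axis 20 mm above its underside (within the 38 mm wide part); z is its axis, up through the boss. Last, on the perforated plate.
- offcut: Bystander: short offcut of the same rock core, 38 mm across and 40 mm high, standing on end, loose. Origin at the centre of its underside. Leave it.
- beaker: Bystander: empty glass beaker, 60 mm across the rim and 80 mm high, loose. Origin at the centre of its underside. Leave it.
- bulb: Bystander: orange rubber blower bulb, 52 mm across and 80 mm high, narrow nozzle up, loose. Origin at the centre of its underside. Leave it.
Not all that is in view belongs to the job. What is shaped like the part that bears cap_center but blue is not meant.

How it is judged (in metres and radians):
On the way, in this order (a step that is already met when the one before it is completed fails the run):
1. the thick porous stone lies centred on the pedestal, let go (horizontal distance between stone_center and pedestal_top below 0.008 m and z of stone_center in the frame of pedestal_top between 0.003 and 0.011 m and angle between stone_center's own z axis and vertical below 0.08 rad and contact force between the fingers and stone below 0.1 N and linear speed of stone below 0.02 m/s), for 0.2 s.
2. the long rock core stands centred on the stone, let go (horizontal distance between core_center and pedestal_top below 0.008 m and z of core_center in the frame of pedestal_top between 0.048 and 0.056 m and angle between core_center's own z axis and vertical below 0.08 rad and contact force between the fingers and core below 0.1 N and linear speed of core below 0.02 m/s), for 0.2 s.
3. the thin perforated plate lies centred on the core, let go (horizontal distance between sieve_plate_center and pedestal_top below 0.008 m and z of sieve_plate_center in the frame of pedestal_top between 0.091 and 0.099 m and angle between sieve_plate_center's own z axis and vertical below 0.08 rad and contact force between the fingers and sieve_plate below 0.1 N and linear speed of sieve_plate below 0.02 m/s), for 0.2 s.
4. the cap sits centred on the perforated plate, boss up, let go (horizontal distance between cap_center and pedestal_top below 0.008 m and z of cap_center in the frame of pedestal_top between 0.116 and 0.124 m and angle between cap_center's own z axis and vertical below 0.08 rad and contact force between the fingers and cap below 0.1 N and linear speed of cap below 0.02 m/s), for 0.2 s.
At the end, for the whole second after the job is handed in: Stone, long core, perforated plate and cap stand on the pedestal in that order from below, each within 8 mm of the pedestal's axis, within 4 mm of its proper height in the column and upright (within 0.08 rad), all let go and at rest; offcut, beaker and bulb within 20 mm of where they started (all of step 1 and all of step 2 and all of step 3 and all of step 4 and distance of each of offcut, beaker, bulb from where it was at the start of the episode below 0.02 m); the robot touches nothing.
It fails at once if the offcut, the beaker or the bulb is pushed or taken (more than 20 mm) (distance of any of offcut, beaker, bulb from where it was at the start of the episode above 0.02 m).
It fails at once if a piece is dropped (falls freely more than about 13 mm) ((contact force between the fingers and stone below 0.01 N and linear speed of stone above 0.5 m/s) or (contact force between the fingers and core below 0.01 N and linear speed of core above 0.5 m/s) or (contact force between the fingers and sieve_plate below 0.01 N and linear speed of sieve_plate above 0.5 m/s) or (contact force between the fingers and cap below 0.01 N and linear speed of cap above 0.5 m/s)).
It also fails if it takes over 104 s, if anything falls off the work surface, if the arm or the gripper's body presses on something with over 40 N, if the wrist force passes 120 N, or if a joint passes its speed limit or range.

## Robot

A 6-joint arm with a two-finger parallel gripper is mounted at the origin on the work surface. World frame = base frame: x ahead of the robot, y to its left, z up, the work surface at z = 0. Lengths are in mm, angles in rad, forces in N, time in s.
With the tool pointing down it reaches from about 250 to 725 mm from the base axis. Payload 4 kg.
Tool frame: the origin (TCP) lies at the very end of the fingers, on their centre line; the grasp point (between the pads) lies 19 mm behind it (pinch_z is the distance from the TCP to the grasp point, in mm); z points along the fingers, y is the line along which they close (so a half turn about z gives the same grasp; the last joint's range is limited). The gripper opens to 85 mm and grips with 20 to 120 N. Pads are 22 mm wide; open, the fingers measure 114 mm over their backs; the gripper's body (76 mm by 85 mm) begins 54 mm behind the grasp point. The pads swing forward as they close: fully open they stand 13 mm farther back than shut.
Start: joints at [-1.28, 0.241, 0.005, 1.335, 0, 1.571], TCP at [143.357, -479.007, 231.306] pointing down, gripper open.
Joint ranges: [-2.72, 2.72], [-1.05, 1.87], [-1.09, 1.28], [-1.99, 2.15], [-1.42, 1.44], [-3.14, 3.14]. Speed limits (rad/s): [2.79, 2.79, 3.14, 3.14, 3.14, 3.14].

## Interface

Orientations are given as a unit quaternion [w, x, y, z].
In Python, from rig import * gives the robot as it stands.
- The arm moves only by the tool jog_arm, never from a script. Its argument "deltas" is a list of rows, each a list of 2 entries, a list of its own where there are three numbers: the shift along the tool's x, y, z in units of 200 mm (1.0 is 200 mm), then the turn, a rotation vector about the tool's x, y, z in units of 180 degrees (1.0 is 180 degrees). A call has 1 to 12 rows; each row shifts and turns the commanded pose from where the row before left it, along the tool's axes as they then stand; what a row does not reach is not made up. A row lasts 1/12 s, in which the tool goes at most 41.7 mm and 7.16 degrees, less where a joint would pass 70% of its speed; a pose out of reach is approached as far as the arm can. A call with a number of a shift or a turn outside -1 to 1 is refused whole. A call with a gripper value outside its range is refused whole. "jaw" is the closure, from 0 (fully open) to 1 (shut), set as the call begins (left out, the last holds). The fingers move at their own pace and stop on an object; "newtons" is the grip in N (left out, the last holds). Time passes only in rows, so rows that do not move let the fingers close. It gives the time, the measured TCP pose, the force, the opening and the grip force at its end, in the units of the state.
- get_state(): the state, without advancing time (a new reading comes with each control period).
- camera(name): name is "scene" or "top"; returns a dict with "image" (384x512x3 uint8, red, green, blue), "fx", "fy", "cx", "cy" (pixels), "view" (4x4, takes a point from world to camera coordinates). Camera axes: x right, y down, z forward; pixel columns grow to the right and rows downward; lengths in mm; the calibration is good to about 2 mm. A picture is of the moment at which its call begins. There is no depth.
- close_job(): hands the job in; it is judged then, once.
The state is a dict: "t": time; "joint_pos": joint angles; "qd": joint speeds; "joint_torque": joint torques, N m; "position": TCP position; "ee_rot": TCP orientation; "contact_force": force on the tool from outside, world axes, zero at the start; "wrist_torque": the same for the moment, N m; "width": finger opening in mm; "grasp_force": force on a finger pad.
Only numpy, scipy, OpenCV 4.12 (cv2) and the standard library are available. Lean on these libraries where they do the work, as an engineer would, in place of code of your own. Each camera call takes 0.05 s, during which the arm holds its last target. There are 200 camera calls.

## Working session

There is one attempt and no reset: what is moved stays moved. The work goes in short steps, Python scripts to look and compute and a tool call to move; the robot and the scene stay as the last step left them, time stands still between calls to the robot, and variables do not carry over. Pictures are saved under pics/ and viewed, at most 15 in all, crops included, and the job is handed in when it is done.

Besides the shell and the picture viewer there is one more tool, called after "Emit:" in YAML: its name, and indented under it one key for each argument. jog_arm: Moves the arm, as the interface text tells. Shifts and turns lie within -1 to 1; 1 stands for 200 mm of shift or 180 degrees of turn. Its arguments: {"type":"object","properties":{"deltas":{"type":"array","items":{"type":"array"}},"jaw":{"type":"number"},"newtons":{"type":"number"}},"required":["deltas"]}

```bash
mkdir -p pics; ls
python3 - <<'E'
from rig import *
import cv2,pickle
s=get_state();print(s)
d={n:camera(n) for n in("top","scene")}
pickle.dump(d,open("cam0.pkl","wb"))
for n in d:
    cv2.imwrite(f"pics/{n}0.png",cv2.resize(d[n]["image"][:,:,::-1],(800,600),interpolation=cv2.INTER_CUBIC))
    print({k:v for k,v in d[n].items() if k!="image"})
E
```

```text
pics
{'t': 0.0, 'joint_pos': array([-1.28001674e+00,  2.41392651e-01,  3.74097642e-03,  1.33521348e+00,
        1.34365257e-05,  1.57079056e+00]), 'qd': array([-0.00085489, -0.00173768, -0.00209699,  0.00116522,  0.00042345,
        0.00059249]), 'joint_torque': array([ 7.76597626e-04, -3.72321010e+01,  2.52405614e+01,  1.69669435e-02,
       -7.29334374e-06, -2.90265284e-06]), 'position': array([ 143.17301602, -478.40609271,  230.42951056]), 'ee_rot': array([-1.02447224e-03,  9.89448562e-01,  1.44880891e-01, -1.43213339e-04]), 'contact_force': array([-0.15325935,  0.38868055, -1.0422004 ]), 'wrist_torque': array([-0.01742764, -0.01986456, -0.00867417]), 'grasp_force': 0.0, 'width': 85.6337953844451}
{'fx': 364.63973815766605, 'fy': 364.63973815766605, 'cx': 254.61595122358747, 'cy': 190.3121744078524, 'view': array([[-1.39679772e-01, -9.90195905e-01, -1.27708056e-03,
         6.49699428e+01],
       [-9.68157065e-01,  1.36841283e-01, -2.09633874e-01,
         5.02297309e+02],
       [ 2.07753361e-01, -2.80451973e-02, -9.77779120e-01,
         7.72457722e+02],
       [ 0.00000000e+00,  0.00000000e+00,  0.00000000e+00,
         1.00000000e+00]])}
{'fx': 390.67986013725186, 'fy': 390.67986013725186, 'cx': 252.93237844548827, 'cy': 187.0368210214523, 'view': array([[ 5.80594706e-01,  8.14156486e-01, -7.68134142e-03,
        -2.71849809e+02],
       [ 5.94916034e-01, -4.30652237e-01, -6.78685172e-01,
        -2.50840791e+02],
       [-5.55863922e-01,  3.89471265e-01, -7.34389157e-01,
         1.16083328e+03],
       [ 0.00000000e+00,  0.00000000e+00,  0.00000000e+00,
         1.00000000e+00]])}
```

View pics/top0.png

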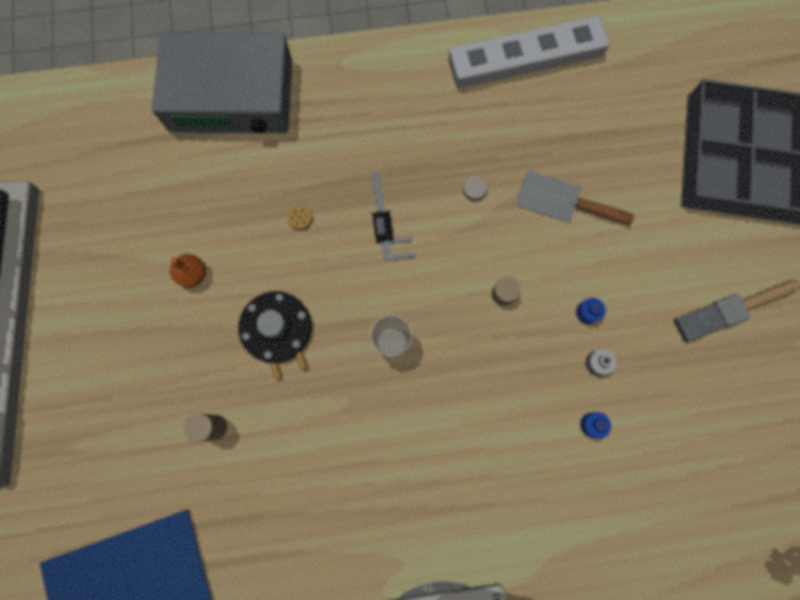

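View pics/scene0.png

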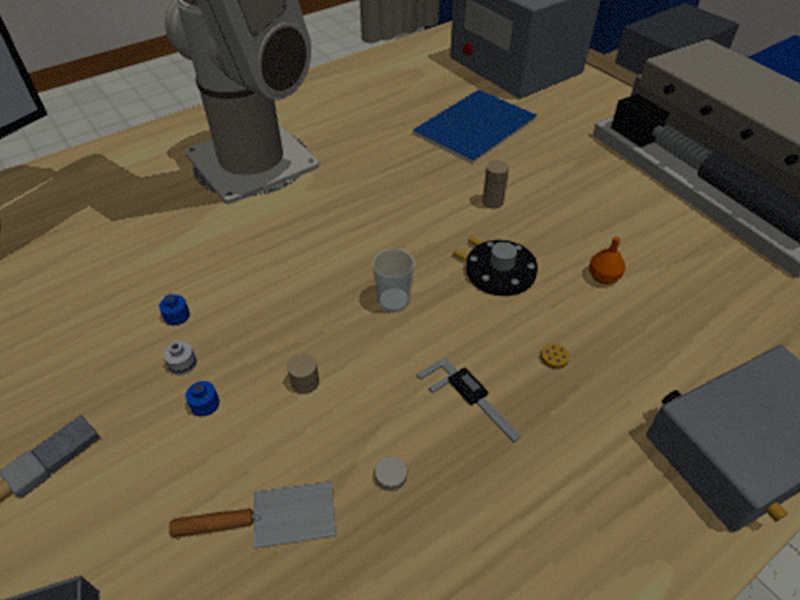

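Top view (800x600 display): stone (475,188), perforated plate (300,218), long core top (200,428), pedestal (270,323), metal cap (602,362) between two blue decoys, offcut (507,291), beaker (391,337), bulb (187,270). The scene view shows the same pieces. I'll look at crops next.

Run:
```python
import cv2,pickle,numpy as np
d=pickle.load(open("cam0.pkl","rb"))
P={"top":dict(stone=(475,188),plate=(300,218),core=(205,428),ped=(270,323),cap=(602,362)),
"scene":dict(stone=(391,473),plate=(555,355),core=(496,185),ped=(504,258),cap=(180,356))}
rows=[]
for n in P:
    r=[]
    for k,(u,v) in P[n].items():
        u=int(u*.64);v=int(v*.64);print(n,k,u-16,v-16)
        r.append(cv2.resize(d[n]["image"][v-16:v+16,u-16:u+16,::-1],(160,160),interpolation=cv2.INTER_NEAREST))
    rows.append(np.hstack(r))
cv2.imwrite("pics/m.png",np.vstack(rows))
```

```text
top stone 288 104
top plate 176 123
top core 115 257
top ped 156 190
top cap 369 215
scene stone 234 286
scene plate 339 211
scene core 301 102
scene ped 306 149
scene cap 99 211
```

View pics/m.png

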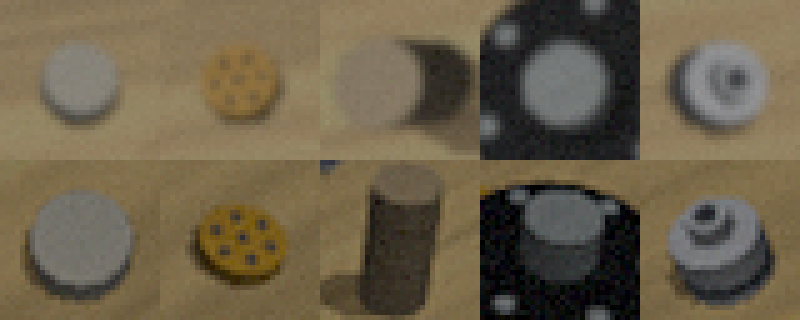

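Crops confirm the pieces and the upright cap (boss visible), with clean top-face discs. I read their centres in crop pixels and cast rays onto each top plane from both views.

```bash
cat > h.py <<'E'
import numpy as np
def ray(c,u,v,z):
    R=c["view"][:3,:3];t=c["view"][:3,3];o=-R.T@t
    d=R.T@np.array([(u-c["cx"])/c["fx"],(v-c["cy"])/c["fy"],1]);return (o+d*(z-o[2])/d[2])[:2]
def proj(c,p):
    q=c["view"][:3,:3]@np.array(p,float)+c["view"][:3,3];return np.array([c["fx"]*q[0]/q[2]+c["cx"],c["fy"]*q[1]/q[2]+c["cy"]])
E
python3 - <<'E'
import pickle,cv2;from h import *
d=pickle.load(open("cam0.pkl","rb"))
O={"stone":(14,(288,104),(80,80),(234,286),(81,67.5)),"plate":(10,(176,123),(80,81),(339,211),(83,77)),
"core":(76,(115,257),(58,82),(301,102),(87,25)),"ped":(45,(156,190),(84,83),(306,149),(84.5,57)),"cap":(28,(369,215),(85,82),(99,211),(78,68)),"boss":(40,(369,215),(97,76),(99,211),(67,53))}
for k,(z,a,p,b,q) in O.items():
    A=ray(d["top"],a[0]+p[0]/5-.5,a[1]+p[1]/5-.5,z);B=ray(d["scene"],b[0]+q[0]/5-.5,b[1]+q[1]/5-.5,z)
    print(k,A.round(1),B.round(1),((A+B)/2).round(1))
# mask-based check, top view
for k,(x0,y0) in dict(stone=(288,104),plate=(176,123),core=(115,257),ped=(156,190),cap=(369,215)).items():
    g=d["top"]["image"][y0:y0+32,x0:x0+32]; h=cv2.cvtColor(g,cv2.COLOR_RGB2HSV).astype(int)
    print(k,g[16,12],g[2,2])
# ports direction / offcut, beaker, bulb
for k,(u,v,z) in dict(offcut=(508,286,40),beaker=(391,330,80),beakbase=(394,343,0),bulb=(187,270,26),blueA=(592,311,28),blueB=(597,426,28),base=(275,327,18),port1=(278,372,8),port2=(302,362,8)).items(): print(k,ray(d["top"],u*.64-.2,v*.64-.2,z).round(0))
E
```

```text
stone [ 675.5 -152. ] [ 672.5 -152.8] [ 674.  -152.4]
plate [666.  128.5] [664.8 127.7] [665.4 128.1]
core [363.8 286.7] [362.2 283.5] [363.  285.1]
ped [498.1 183.8] [496.7 181.6] [497.4 182.7]
cap [ 376.3 -288.9] [ 374.1 -290.2] [ 375.2 -289.6]
boss [ 377.6 -290.4] [ 374.7 -291.8] [ 376.1 -291.1]
stone [132 129 119] [132 115  86]
plate [140 112  68] [137 119  90]
core [132 120 100] [146 127  97]
ped [116 118 118] [139 122  93]
cap [138 140 140] [144 128  97]
offcut [ 504. -170.]
beaker [457.  11.]
beakbase [449.   9.]
bulb [599. 304.]
blueA [ 451. -289.]
blueB [ 287. -261.]
base [495. 182.]
port1 [429. 186.]
port2 [439. 149.]
```

Both views agree within about 3 mm. First I turn the tool to yaw 180° (tool x = world −x, tool y = world +y), which keeps joint 6 mid-range and closes the jaw along world y.

Emit:
jog_arm:
  deltas:
    - [[0, 0, 0], [0, 0, -0.0378]]
    - [[0, 0, 0], [0, 0, -0.0378]]
    - [[0, 0, 0], [0, 0, -0.0378]]
    - [[0, 0, 0], [0, 0, -0.0378]]
    - [[0, 0, 0], [0, 0, -0.0378]]
    - [[0, 0, 0], [0, 0, -0.0378]]
    - [[0, 0, 0], [0, 0, -0.0378]]
    - [[0, 0, 0], [0, 0, -0.0378]]
    - [[0, 0, 0], [0, 0, -0.0378]]
    - [[0, 0, 0], [0, 0, -0.0378]]
    - [[0, 0, 0], [0, 0, -0.0378]]
    - [[0, 0, 0], [0, 0, -0.0378]]
  jaw: 0.25
  newtons: 30

```text
t: 1.1
position: [143.2, -478.6, 230.8]
ee_rot: [-0.001, 0.652, 0.758, 0.0]
contact_force: [0.4, -0.1, 0.7]
width: 64.2
grasp_force: 0.0
```

Emit:
jog_arm:
  deltas:
    - [[0, 0, 0], [0, 0, -0.0378]]
    - [[0, 0, 0], [0, 0, -0.0378]]
    - [[0, 0, 0], [0, 0, -0.0378]]
    - [[0, 0, 0], [0, 0, -0.0378]]
    - [[0, 0, 0], [0, 0, -0.0378]]
    - [[0, 0, 0], [0, 0, -0.0378]]
    - [[0, 0, 0], [0, 0, -0.0378]]
    - [[0, 0, 0], [0, 0, -0.0378]]
    - [[0, 0, 0], [0, 0, -0.0378]]
    - [[0, 0, 0], [0, 0, -0.0378]]
    - [[0, 0, 0], [0, 0, -0.0378]]
    - [[0, 0, 0], [0, 0, -0.0378]]

```text
t: 2.1
position: [143.2, -478.6, 230.8]
ee_rot: [-0.0, -0.003, 1.0, 0.001]
contact_force: [-1.0, 0.3, -0.0]
width: 63.8
grasp_force: 0.0
```

Emit:
jog_arm:
  deltas:
    - [[-0.1475, 0.0905, 0], [0, 0, 0]]
    - [[-0.1475, 0.0905, 0], [0, 0, 0]]
    - [[-0.1475, 0.0905, 0], [0, 0, 0]]
    - [[-0.1475, 0.0905, 0], [0, 0, 0]]
    - [[-0.1475, 0.0905, 0], [0, 0, 0]]
    - [[-0.1475, 0.0905, 0], [0, 0, 0]]
    - [[-0.1475, 0.0905, 0], [0, 0, 0]]
    - [[-0.1475, 0.0905, 0], [0, 0, 0]]
    - [[-0.1475, 0.0905, 0], [0, 0, 0]]
    - [[-0.1475, 0.0905, 0], [0, 0, 0]]
    - [[-0.1475, 0.0905, 0], [0, 0, 0]]
    - [[-0.1475, 0.0905, 0], [0, 0, 0]]

```text
t: 3.1
position: [498.5, -260.7, 230.8]
ee_rot: [-0.001, 0.0, 1.0, 0.0]
contact_force: [0.6, -1.2, -0.1]
width: 64.4
grasp_force: 0.0
```

Emit:
jog_arm:
  deltas:
    - [[-0.1475, 0.0905, 0], [0, 0, 0]]
    - [[-0.1475, 0.0905, 0], [0, 0, 0]]
    - [[-0.1475, 0.0905, 0], [0, 0, 0]]
    - [[-0.1475, 0.0905, 0], [0, 0, 0]]
    - [[-0.1475, 0.0905, 0], [0, 0, 0]]
    - [[-0.1475, 0.0905, 0], [0, 0, 0]]
    - [[0, 0, 0.15], [0, 0, 0]]
    - [[0, 0, 0.15], [0, 0, 0]]
    - [[0, 0, 0.15], [0, 0, 0]]
    - [[0, 0, 0.15], [0, 0, 0]]
    - [[0, 0, 0.15], [0, 0, 0]]
    - [[0, 0, 0], [0, 0, 0]]

```text
t: 4.1
position: [669.1, -152.2, 72.5]
ee_rot: [-0.007, 0.0, 1.0, 0.002]
contact_force: [-1.4, 0.3, -1.9]
width: 63.6
grasp_force: 0.0
```

Emit:
jog_arm:
  deltas:
    - [[0, 0, 0], [0, 0, 0]]
    - [[0, 0, 0], [0, 0, 0]]

```text
t: 4.27
position: [675.4, -153.8, 82.7]
ee_rot: [0.001, 0.0, 1.0, -0.0]
contact_force: [1.0, 0.2, 0.4]
width: 64.0
grasp_force: 0.0
```

Run:
```python
from rig import *
import cv2,pickle;from h import *
s=get_state();print(s["position"],s["ee_rot"],s["joint_pos"])
d={n:camera(n) for n in("top","scene")}
im=[]
for n in d:
    u,v=proj(d[n],(674,-152,20)).astype(int);print(n,u,v)
    u=min(max(u,50),462);v=min(max(v,50),334)
    im.append(cv2.resize(d[n]["image"][v-50:v+50,u-50:u+50,::-1],(400,400),interpolation=cv2.INTER_CUBIC));print(u-50,v-50)
cv2.imwrite("pics/a.png",np.hstack(im))
```

```text
[ 675.4310137  -153.80148723   82.73858173] [ 8.04690340e-04  3.88494295e-04  9.99999587e-01 -1.68221681e-04] [-2.23903635e-01  7.10519364e-01  3.59710407e-01  1.21834345e+00
  2.86590914e-05 -2.23126622e-01]
top 303 119
253 69
scene 250 297
200 247
```

View pics/a.png

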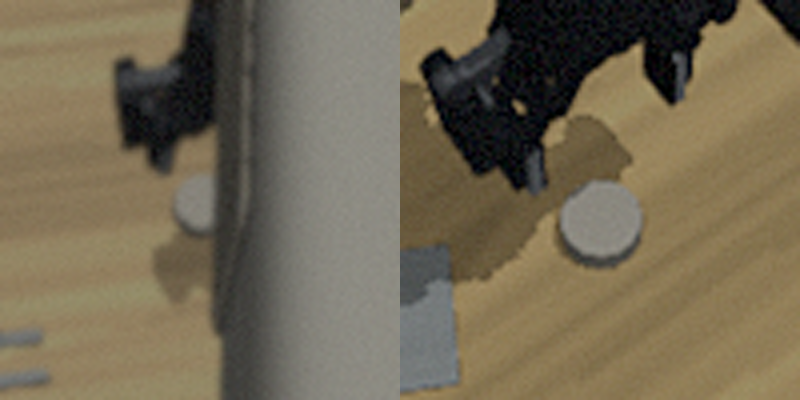

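The fingers straddle the stone as expected (the offset was just lag). Now down.

Emit:
jog_arm:
  deltas:
    - [[0, 0, 0.07], [0, 0, 0]]
    - [[0, 0, 0.07], [0, 0, 0]]
    - [[0, 0, 0.07], [0, 0, 0]]
    - [[0, 0, 0.07], [0, 0, 0]]
    - [[0, 0, 0.05], [0, 0, 0]]
    - [[0, 0, 0.03], [0, 0, 0]]
    - [[0, 0, 0.01], [0, 0, 0]]
    - [[0, 0, 0], [0, 0, 0]]
    - [[0, 0, 0], [0, 0, 0]]
    - [[0, 0, 0], [0, 0, 0]]

```text
t: 5.2
position: [675.4, -153.8, 8.5]
ee_rot: [0.001, 0.0, 1.0, -0.0]
contact_force: [0.6, 1.0, 0.1]
width: 64.2
grasp_force: 0.0
```

Emit:
jog_arm:
  deltas:
    - [[0.007, 0, 0.015], [0, 0, 0]]
    - [[0, 0, 0.012], [0, 0, 0]]
    - [[0, 0, 0], [0, 0, 0]]

```text
t: 5.45
position: [672.7, -153.5, 1.4]
ee_rot: [-0.0, 0.0, 1.0, 0.0]
contact_force: [-0.2, 0.8, -0.3]
width: 64.0
grasp_force: 0.0
```

Emit:
jog_arm:
  deltas:
    - [[0, 0, 0], [0, 0, 0]]
    - [[0, 0, 0], [0, 0, 0]]
    - [[0, 0, 0], [0, 0, 0]]
    - [[0, 0, 0], [0, 0, 0]]
    - [[0, 0, 0], [0, 0, 0]]
    - [[0, 0, 0], [0, 0, 0]]
    - [[0, 0, 0], [0, 0, 0]]
    - [[0, 0, 0], [0, 0, 0]]
  jaw: 1

```text
t: 6.12
position: [673.4, -153.6, 2.1]
ee_rot: [0.0, 0.0, 1.0, -0.0]
contact_force: [-0.5, -0.4, 1.7]
width: 36.3
grasp_force: 30.1
```

Emit:
jog_arm:
  deltas:
    - [[0, 0, -0.03], [0, 0, 0]]
    - [[0, 0, -0.07], [0, 0, 0]]
    - [[0, 0, -0.1], [0, 0, 0]]
    - [[0, 0, -0.1], [0, 0, 0]]
    - [[0, 0, -0.1], [0, 0, 0]]
    - [[0, 0, -0.1], [0, 0, 0]]
    - [[0, 0, 0], [0, 0, 0]]
    - [[0, 0, 0], [0, 0, 0]]

```text
t: 6.78
position: [674.2, -153.8, 103.7]
ee_rot: [0.002, 0.0, 1.0, -0.0]
contact_force: [-0.3, 0.5, -0.8]
width: 36.5
grasp_force: 30.1
```

```bash
cat >> h.py <<'E'
def snap(name,pt,half=40,views=("top","scene")):
    from rig import camera,get_state
    import cv2,pickle
    s=get_state();print(s["t"],s["position"].round(1),s["width"].round(1),s["grasp_force"].round(1))
    im=[];D={}
    for n in views:
        c=camera(n);D[n]=c;u,v=proj(c,pt).astype(int);u=min(max(u,half),512-half);v=min(max(v,half),384-half);print(n,"origin",u-half,v-half,"scale",400/2/half)
        im.append(cv2.resize(c["image"][v-half:v+half,u-half:u+half,::-1],(400,400),interpolation=cv2.INTER_CUBIC))
    pickle.dump(D,open(name+".pkl","wb"));cv2.imwrite(f"pics/{name}.png",np.hstack(im))
E
python3 -c "
from h import *
snap('b',(673,-153,100))"
```

```text
Traceback (most recent call last):
  File "h.py", line 10, in snap
    s=get_state();print(s["t"],s["position"].round(1),s["width"].round(1),s["grasp_force"].round(1))
                                                      ^^^^^^^^^^^^^^^^
AttributeError: 'float' object has no attribute 'round'
```

```bash
sed -i 's/s\["width"\].round(1),s\["grasp_force"\].round(1)/s["width"],s["grasp_force"]/' h.py
python3 -c "
from h import *
snap('b',(673,-153,100))"
```

```text
6.7833 [ 674.2 -153.8  103.7] 36.467767823634695 30.06273865699768
top origin 269 65 scale 5.0
scene origin 209 235 scale 5.0
```

View pics/b.png

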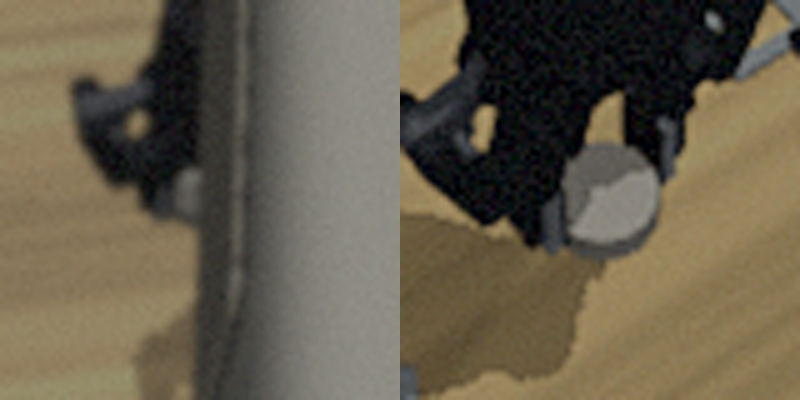

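```bash
python3 -c "
from h import *;import pickle
c=pickle.load(open('b.pkl','rb'))['scene']
print(ray(c,250.9,270.5,115.6),ray(c,250.9,271.5,115.6),proj(c,(674,-153.5,115.6)))"
```

```text
[ 675.10263013 -150.54015483] [ 676.62498267 -151.61769272] [249.04083989 270.94702756]
```

Stone held level and centred on the TCP (scene ray gives 675,−151). Carry it to over the pedestal.

Emit:
jog_arm:
  deltas:
    - [[0.03, 0.06, 0], [0, 0, 0]]
    - [[0.07, 0.13, 0], [0, 0, 0]]
    - [[0.08, 0.155, 0], [0, 0, 0]]
    - [[0.08, 0.155, 0], [0, 0, 0]]
    - [[0.09, 0.165, 0], [0, 0, 0]]
    - [[0.09, 0.165, 0], [0, 0, 0]]
    - [[0.09, 0.165, 0], [0, 0, 0]]
    - [[0.09, 0.165, 0], [0, 0, 0]]
    - [[0.09, 0.165, 0], [0, 0, 0]]
    - [[0.08, 0.16, 0], [0, 0, 0]]
    - [[0.066, 0.13, 0], [0, 0, 0]]
    - [[0.03, 0.064, 0], [0, 0, 0]]

```text
t: 7.88
position: [492.8, 184.7, 100.2]
ee_rot: [-0.002, -0.001, 1.0, -0.0]
contact_force: [-0.2, -0.9, -0.3]
width: 36.6
grasp_force: 30.1
```

Emit:
jog_arm:
  deltas:
    - [[0, 0, 0.05], [0, 0, 0]]
    - [[0, 0, 0.07], [0, 0, 0]]
    - [[0, 0, 0.05], [0, 0, 0]]
    - [[0, 0, 0.03], [0, 0, 0]]
    - [[0, 0, 0], [0, 0, 0]]
    - [[0, 0, 0], [0, 0, 0]]
    - [[0, 0, 0], [0, 0, 0]]

```text
t: 8.47
position: [496.7, 181.9, 62.0]
ee_rot: [0.0, 0.001, 1.0, 0.0]
contact_force: [1.4, 0.2, -0.1]
width: 36.3
grasp_force: 30.1
```

```bash
python3 -c "
from h import *
snap('c',(497,182,60))"
```

```text
8.4667 [496.7 181.9  62. ] 36.277516488887215 30.121275186538696
top origin 131 165 scale 5.0
scene origin 283 115 scale 5.0
```

View pics/c.png

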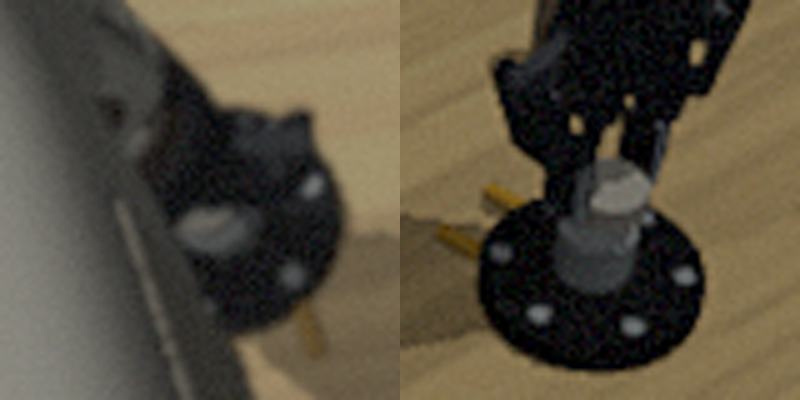

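Run:
```python
from h import *;import pickle,cv2
D=pickle.load(open('c.pkl','rb'));c=D['scene']
for p in((496.7,181.9,74),(497,182,45),(497,182,60)):
    a=(proj(c,p)-(283,115)+.5)*5+(400,0); print(p,a, [((proj(c,np.add(p,o))-(283,115)+.5)*5+(400,0)).round(0) for o in((0,19,0),(0,-19,0),(11,15.5,0),(-11,-15.5,0))])
g=c["image"][115:195,283:363]
for v in(36,38,40,42,46,50,52): print(v,g[v,28:56].mean(1).astype(int))
```

```text
(496.7, 181.9, 74) [607.75280649 180.82415234] [array([638., 165.]), array([577., 197.]), array([649., 181.]), array([567., 181.])]
(497, 182, 45) [600.60490848 226.96541515] [array([630., 211.]), array([570., 243.]), array([641., 227.]), array([560., 227.])]
(497, 182, 60) [604.56953759 203.50540604] [array([635., 187.]), array([574., 220.]), array([645., 203.]), array([564., 204.])]
36 [ 77  12   4  13   9  12   6  38  52  54  49  64  86  96  96  93 108 117
 112 114 117 106  75  88 109 108 111 111]
38 [ 76   1  15   3  14   2  10  44  55  34  49  89 106 116 114 110 112 113
 113 114 114 107 107 110 110 106 104 105]
40 [ 12  22   6  23   1   5  26  44  52  39 100 124 112 115 116 112 117 115
 117 115  97  77  96 107 106  98 100 101]
42 [  4  27  40  10  12   0  23  54  63  48  55  69  75  88  95  92  89  87
  70  56  68  69  54  42  77 102 106 103]
46 [ 2  7 12 25 60 70 67 59 68 67 63 68 65 60 60 64 68 63 92 79 11  8 11  8
 12  0 10  6]
50 [ 0 15 29 37 38 42 47 49 59 62 56 60 59 54 53 73 73 59 53 29 18 13 11 13
  6 20 12  7]
52 [ 0  4 10 34 35 54 45 44 47 47 47 52 47 50 57 56 55 58 46 16 10 15  9 15
  7  6 13 11]
```

Accounting for perspective, the stone lines up with the pedestal (predicted rims match at about 1 px). Lowering.

Emit:
jog_arm:
  deltas:
    - [[0, 0, 0.03], [0, 0, 0]]
    - [[0, 0, 0.025], [0, 0, 0]]
    - [[0, 0, 0.01], [0, 0, 0]]
    - [[0, 0, 0.003], [0, 0, 0]]
    - [[0, 0, 0], [0, 0, 0]]
    - [[0, 0, 0], [0, 0, 0]]
    - [[0, 0, 0], [0, 0, 0]]

```text
t: 9.15
position: [496.4, 182.4, 48.4]
ee_rot: [0.0, 0.0, 1.0, 0.0]
contact_force: [0.0, 0.2, -0.5]
width: 36.5
grasp_force: 30.1
```

Emit:
jog_arm:
  deltas:
    - [[0, 0, 0.005], [0, 0, 0]]
    - [[0, 0, 0], [0, 0, 0]]
    - [[0, 0, 0], [0, 0, 0]]

```text
t: 9.4
position: [496.2, 182.3, 47.3]
ee_rot: [0.0, 0.0, 1.0, 0.0]
contact_force: [1.1, -0.1, -0.5]
width: 36.7
grasp_force: 30.1
```

Emit:
jog_arm:
  deltas:
    - [[0, 0, 0.004], [0, 0, 0]]
    - [[0, 0, 0], [0, 0, 0]]
    - [[0, 0, 0], [0, 0, 0]]

```text
t: 9.65
position: [496.4, 182.4, 47.0]
ee_rot: [0.0, 0.0, 1.0, 0.0]
contact_force: [-0.9, -0.8, 4.7]
width: 36.6
grasp_force: 30.5
```

Emit:
jog_arm:
  deltas:
    - [[0, 0, 0.004], [0, 0, 0]]
    - [[0, 0, 0], [0, 0, 0]]
    - [[0, 0, 0], [0, 0, 0]]

```text
t: 9.9
position: [496.4, 182.4, 47.0]
ee_rot: [0.0, 0.0, 1.0, 0.0]
contact_force: [-3.3, -1.1, 11.1]
width: 36.4
grasp_force: 31.0
```

Contact. Release, wait, and rise.

Emit:
jog_arm:
  deltas:
    - [[0, 0, 0], [0, 0, 0]]
    - [[0, 0, 0], [0, 0, 0]]
    - [[0, 0, 0], [0, 0, 0]]
    - [[0, 0, 0], [0, 0, 0]]
    - [[0, 0, 0], [0, 0, 0]]
  jaw: 0.25

```text
t: 10.32
position: [496.1, 182.3, 45.4]
ee_rot: [-0.0, 0.0, 1.0, -0.0]
contact_force: [-0.4, 0.1, 0.4]
width: 64.1
grasp_force: 0.0
```

Emit:
jog_arm:
  deltas:
    - [[0, 0, -0.05], [0, 0, 0]]
    - [[0, 0, -0.1], [0, 0, 0]]
    - [[0, 0, -0.15], [0, 0, 0]]
    - [[0, 0, -0.2], [0, 0, 0]]
    - [[0.1, -0.1, -0.15], [0, 0, 0]]
    - [[0.14, -0.14, 0], [0, 0, 0]]
    - [[0.14, -0.14, 0], [0, 0, 0]]
    - [[0.14, -0.14, 0], [0, 0, 0]]
    - [[0.14, -0.14, 0], [0, 0, 0]]
    - [[0, 0, 0], [0, 0, 0]]
    - [[0, 0, 0], [0, 0, 0]]

```text
t: 11.23
position: [362.8, 49.4, 176.5]
ee_rot: [0.001, 0.002, 1.0, 0.0]
contact_force: [0.3, -0.1, 0.2]
width: 64.2
grasp_force: 0.0
```

```bash
python3 -c "
from h import *
snap('d',(497,182,55))"
```

```text
11.2333 [362.8  49.4 176.5] 64.18515660356117 0.0
top origin 132 165 scale 5.0
scene origin 283 116 scale 5.0
```

View pics/d.png

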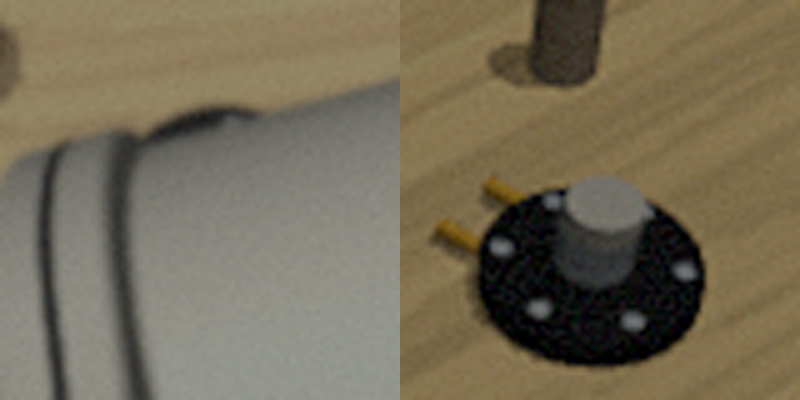

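Stone sits on the pedestal (scene, stone top centre about (605,203), in line with the pedestal below). Next the core at (363,285).

Emit:
jog_arm:
  deltas:
    - [[0, 0.1, 0], [0, 0, 0]]
    - [[0, 0.16, 0], [0, 0, 0]]
    - [[0, 0.16, 0], [0, 0, 0]]
    - [[0, 0.16, 0], [0, 0, 0]]
    - [[0, 0.16, 0], [0, 0, 0]]
    - [[0, 0.16, 0], [0, 0, 0]]
    - [[0, 0.16, 0], [0, 0, 0]]
    - [[0, 0.118, 0], [0, 0, 0]]
    - [[0, 0, 0.15], [0, 0, 0]]
    - [[0, 0, 0.15], [0, 0, 0]]
    - [[0, 0, 0], [0, 0, 0]]
    - [[0, 0, 0], [0, 0, 0]]

```text
t: 12.33
position: [363.3, 286.2, 114.4]
ee_rot: [-0.002, -0.0, 1.0, -0.001]
contact_force: [0.5, -0.2, -0.0]
width: 63.9
grasp_force: 0.0
```

```bash
python3 -c "
from h import *
import numpy as np
from rig import get_state
print(get_state()['joint_pos'])
snap('e',(420,240,65),60)"
```

```text
[ 6.67269306e-01  2.59667638e-01 -2.91396472e-01  1.02420881e+00
  7.50289297e-05  6.66399312e-01]
12.3333 [363.3 286.2 114.4] 63.908661286720196 0.0
top origin 87 183 scale 3.3333333333333335
scene origin 259 67 scale 3.3333333333333335
```

View pics/e.png

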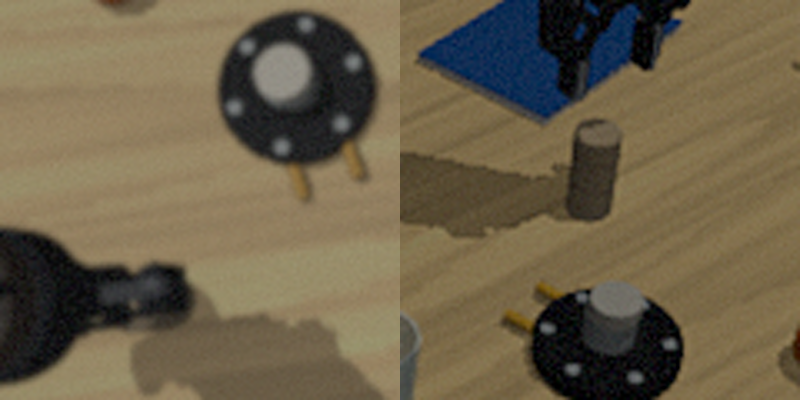

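Run:
```python
from h import *;import pickle,cv2
D=pickle.load(open('e.pkl','rb'));D0=pickle.load(open('cam0.pkl','rb'))
print(ray(D['top'],171.1,204.7,59),ray(D['scene'],323,156.5,59))
def cen(c,x,y,th,r=14):
    g=cv2.cvtColor(c["image"],cv2.COLOR_RGB2GRAY);m=(g>th).astype(np.uint8);n,l,s,cc=cv2.connectedComponentsWithStats(m)
    k=l[y,x];return cc[k],s[k][4]
for c,p,z in((D0['top'],(172,206),45),(D['top'],(171,204),59)):
    for th in(70,85,95):
        q,a=cen(c,*p,th);print(z,th,q,a,ray(c,*q,z))
```

```text
[498.80398356 183.28449307] [499.00769838 179.03433885]
45 70 [172.38135593 206.38983051] 236 [497.3867942  183.66459857]
45 85 [172.34449761 206.50239234] 209 [497.14079368 183.771358  ]
45 95 [172.30150754 206.40703518] 199 [497.37273485 183.84755525]
59 70 [171.22627737 204.59854015] 274 [498.99336151 182.98438422]
59 85 [171.11522634 204.35390947] 243 [499.57977878 183.1787212 ]
59 95 [171.09401709 204.3034188 ] 234 [499.70029932 183.21505747]
```

Top view shows the stone centre at (171.2,204.5) px, about 2 mm in +x off the pedestal, which is good. Now grip the core.

Emit:
jog_arm:
  deltas:
    - [[0, 0, 0.08], [0, 0, 0]]
    - [[0, 0, 0.1], [0, 0, 0]]
    - [[0, 0, 0.1], [0, 0, 0]]
    - [[0, 0, 0.06], [0, 0, 0]]
    - [[0, 0, 0.02], [0, 0, 0]]
    - [[0, 0, 0], [0, 0, 0]]
    - [[0, 0, 0], [0, 0, 0]]

```text
t: 13.02
position: [365.6, 286.8, 45.2]
ee_rot: [0.001, 0.001, 1.0, 0.001]
contact_force: [-0.8, 0.5, 0.7]
width: 64.1
grasp_force: 0.0
```

Emit:
jog_arm:
  deltas:
    - [[0, 0, 0], [0, 0, 0]]
    - [[0, 0, 0], [0, 0, 0]]
    - [[0, 0, 0], [0, 0, 0]]
    - [[0, 0, 0], [0, 0, 0]]
    - [[0, 0, 0], [0, 0, 0]]
    - [[0, 0, 0], [0, 0, 0]]
    - [[0, 0, 0], [0, 0, 0]]
    - [[0, 0, 0], [0, 0, 0]]
  jaw: 1
  newtons: 40

```text
t: 13.68
position: [365.3, 286.6, 45.1]
ee_rot: [0.001, 0.0, 1.0, 0.001]
contact_force: [-0.5, -0.8, 6.1]
width: 37.3
grasp_force: 39.6
```

Emit:
jog_arm:
  deltas:
    - [[0, 0, -0.03], [0, 0, 0]]
    - [[0, 0, -0.08], [0, 0, 0]]
    - [[0, 0, -0.12], [0, 0, 0]]
    - [[0, 0, -0.12], [0, 0, 0]]
    - [[0, 0, -0.12], [0, 0, 0]]
    - [[0, 0, -0.08], [0, 0, 0]]
    - [[0, 0, -0.03], [0, 0, 0]]
    - [[0, 0, 0], [0, 0, 0]]
    - [[0, 0, 0], [0, 0, 0]]

```text
t: 14.43
position: [363.9, 285.7, 159.1]
ee_rot: [-0.0, 0.0, 1.0, -0.0]
contact_force: [-0.3, -0.1, -2.7]
width: 36.5
grasp_force: 40.4
```

Emit:
jog_arm:
  deltas:
    - [[-0.03, -0.025, 0], [0, 0, 0]]
    - [[-0.07, -0.055, 0], [0, 0, 0]]
    - [[-0.1, -0.075, 0], [0, 0, 0]]
    - [[-0.12, -0.09, 0], [0, 0, 0]]
    - [[-0.12, -0.09, 0], [0, 0, 0]]
    - [[-0.1, -0.08, 0], [0, 0, 0]]
    - [[-0.08, -0.06, 0], [0, 0, 0]]
    - [[-0.04, -0.03, 0], [0, 0, 0]]
    - [[-0.01, -0.01, 0.04], [0, 0, 0]]
    - [[0, 0, 0.08], [0, 0, 0]]
    - [[0, 0, 0.05], [0, 0, 0]]
    - [[0, 0, 0.02], [0, 0, 0]]

```text
t: 15.43
position: [495.6, 182.6, 118.7]
ee_rot: [-0.003, -0.0, 1.0, -0.001]
contact_force: [-0.5, 0.9, -2.3]
width: 36.9
grasp_force: 40.5
```

Emit:
jog_arm:
  deltas:
    - [[0, 0, 0], [0, 0, 0]]
    - [[0, 0, 0], [0, 0, 0]]
    - [[0, 0, 0], [0, 0, 0]]

```text
t: 15.68
position: [498.4, 183.5, 122.3]
ee_rot: [0.0, -0.0, 1.0, 0.0]
contact_force: [-0.1, -0.3, -1.7]
width: 37.1
grasp_force: 40.5
```

```bash
python3 -c "
from h import *
snap('f',(497,182,90),50)
import pickle
D=pickle.load(open('f.pkl','rb'))
for n in D:
  for z in (59,75,151): print(n,z,proj(D[n],(497,182,z)).round(1))"
```

```text
15.6833 [498.4 183.5 122.3] 37.05615712878126 40.49006938934326
top origin 118 152 scale 4.0
scene origin 275 95 scale 4.0
top 59 [171.7 205.4]
top 75 [170.1 204.2]
top 151 [161.4 197.6]
scene 59 [323.4 155.5]
scene 75 [324.2 150.4]
scene 151 [328.7 124.1]
```

View pics/f.png

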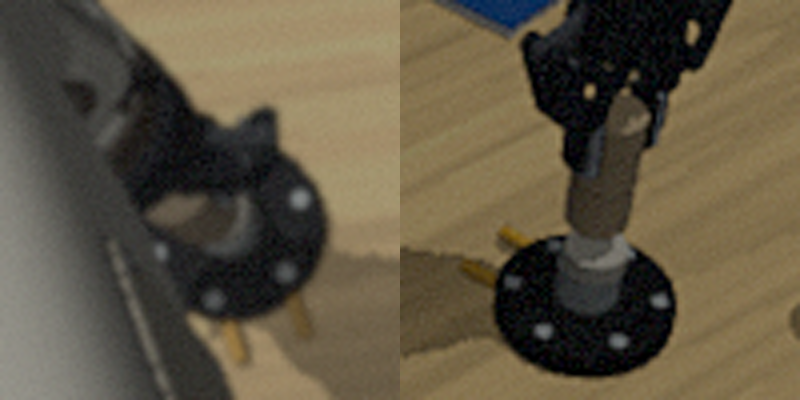

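The core is above the stone and laterally in line in both views. Lowering.

Emit:
jog_arm:
  deltas:
    - [[0, 0, 0.025], [0, 0, 0]]
    - [[0, 0, 0.03], [0, 0, 0]]
    - [[0, 0, 0.02], [0, 0, 0]]
    - [[0, 0, 0.005], [0, 0, 0]]
    - [[0, 0, 0], [0, 0, 0]]
    - [[0, 0, 0], [0, 0, 0]]
    - [[0, 0, 0.005], [0, 0, 0]]
    - [[0, 0, 0], [0, 0, 0]]
    - [[0, 0, 0], [0, 0, 0]]

```text
t: 16.53
position: [498.4, 183.0, 104.8]
ee_rot: [0.0, 0.0, 1.0, 0.0]
contact_force: [-0.3, -0.1, -2.5]
width: 37.0
grasp_force: 40.5
```

Emit:
jog_arm:
  deltas:
    - [[0, 0, 0.004], [0, 0, 0]]
    - [[0, 0, 0], [0, 0, 0]]
    - [[0, 0, 0], [0, 0, 0]]

```text
t: 16.78
position: [498.5, 183.0, 104.2]
ee_rot: [0.0, 0.0, 1.0, 0.0]
contact_force: [0.8, 1.4, -1.1]
width: 36.7
grasp_force: 40.6
```

Emit:
jog_arm:
  deltas:
    - [[0, 0, 0.004], [0, 0, 0]]
    - [[0, 0, 0], [0, 0, 0]]
    - [[0, 0, 0], [0, 0, 0]]

```text
t: 17.03
position: [498.6, 183.1, 104.1]
ee_rot: [0.001, 0.0, 1.0, 0.0]
contact_force: [-1.3, -1.6, 5.1]
width: 36.7
grasp_force: 41.2
```

Emit:
jog_arm:
  deltas:
    - [[0, 0, 0], [0, 0, 0]]
    - [[0, 0, 0], [0, 0, 0]]
    - [[0, 0, 0], [0, 0, 0]]
    - [[0, 0, 0], [0, 0, 0]]
    - [[0, 0, 0], [0, 0, 0]]
  jaw: 0.25

```text
t: 17.45
position: [498.2, 182.9, 102.9]
ee_rot: [-0.0, 0.0, 1.0, -0.0]
contact_force: [0.1, -0.6, -0.4]
width: 63.9
grasp_force: 0.0
```

Emit:
jog_arm:
  deltas:
    - [[0, 0, -0.04], [0, 0, 0]]
    - [[0, 0, -0.1], [0, 0, 0]]
    - [[0, 0, -0.15], [0, 0, 0]]
    - [[0, 0, -0.15], [0, 0, 0]]
    - [[0, 0, -0.1], [0, 0, 0]]
    - [[0, -0.1, -0.05], [0, 0, 0]]
    - [[0, -0.2, 0], [0, 0, 0]]
    - [[0, -0.2, 0], [0, 0, 0]]
    - [[0, -0.2, 0], [0, 0, 0]]
    - [[0, -0.1, 0], [0, 0, 0]]
    - [[0, 0, 0], [0, 0, 0]]
    - [[0, 0, 0], [0, 0, 0]]

```text
t: 18.45
position: [498.2, 22.0, 221.7]
ee_rot: [0.0, 0.002, 1.0, 0.0]
contact_force: [-0.2, 1.1, 1.2]
width: 64.0
grasp_force: 0.0
```

```bash
python3 -c "
from h import *
snap('g',(497,182,90),50)"
```

```text
18.45 [498.2  22.  221.7] 63.964363293082734 0.0
top origin 118 152 scale 4.0
scene origin 275 95 scale 4.0
```

View pics/g.png

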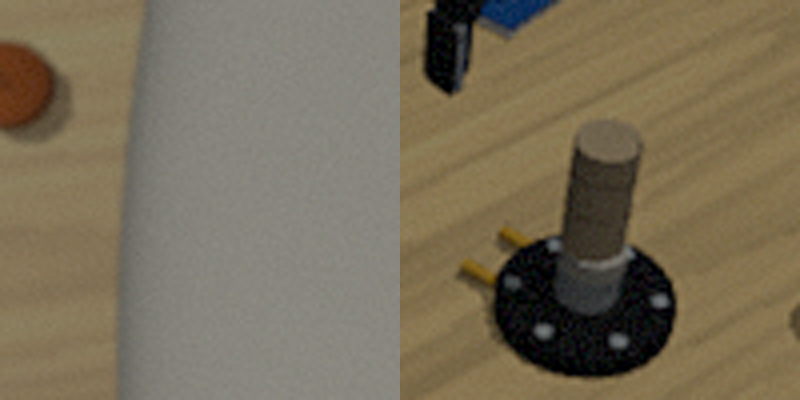

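Run:
```python
from h import *;import pickle,cv2
c=pickle.load(open('g.pkl','rb'))['scene']
print(ray(c,326.6,129.7,135))
im=cv2.resize(c["image"][115:170,300:350,::-1],(500,550),interpolation=cv2.INTER_NEAREST)
cv2.imwrite("pics/g2.png",im)
```

```text
[495.01685545 180.625791  ]
```

View pics/g2.png

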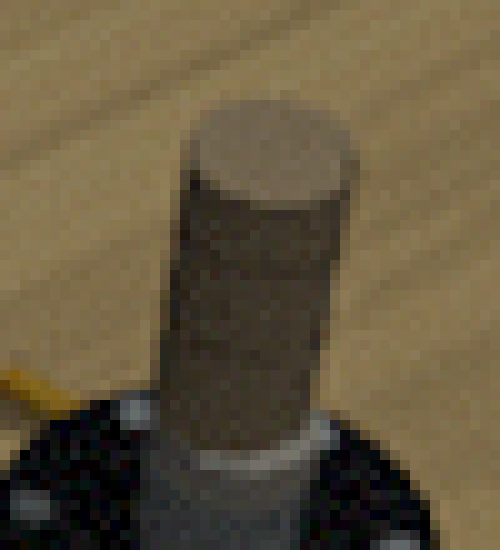

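Core stands centred, upright (scene ray 495.5,180.7 versus pedestal 496.7,181.6). Next the brass plate at (665,128).

Emit:
jog_arm:
  deltas:
    - [[-0.07, 0.044, 0], [0, 0, 0]]
    - [[-0.139, 0.088, 0], [0, 0, 0]]
    - [[-0.139, 0.088, 0], [0, 0, 0]]
    - [[-0.139, 0.088, 0], [0, 0, 0]]
    - [[-0.139, 0.088, 0], [0, 0, 0]]
    - [[-0.139, 0.088, 0], [0, 0, 0]]
    - [[-0.071, 0.046, 0.1], [0, 0, 0]]
    - [[0, 0, 0.18], [0, 0, 0]]
    - [[0, 0, 0.18], [0, 0, 0]]
    - [[0, 0, 0.18], [0, 0, 0]]
    - [[0, 0, 0.18], [0, 0, 0]]
    - [[0, 0, 0.12], [0, 0, 0]]

```text
t: 19.55
position: [662.8, 130.8, 28.6]
ee_rot: [-0.003, -0.001, 1.0, -0.0]
contact_force: [0.8, 0.1, -0.5]
width: 64.1
grasp_force: 0.0
```

Emit:
jog_arm:
  deltas:
    - [[0, 0, 0.07], [0, 0, 0]]
    - [[0, 0, 0], [0, 0, 0]]
    - [[0, 0, 0], [0, 0, 0]]

```text
t: 19.8
position: [664.4, 130.4, 18.0]
ee_rot: [-0.001, -0.001, 1.0, -0.0]
contact_force: [0.9, 0.3, 0.1]
width: 64.1
grasp_force: 0.0
```

Emit:
jog_arm:
  deltas:
    - [[-0.004, -0.01, 0.04], [0, 0, 0]]
    - [[0, 0, 0.03], [0, 0, 0]]
    - [[0, 0, 0.01], [0, 0, 0]]
    - [[0, 0, 0], [0, 0, 0]]
    - [[0, 0, 0], [0, 0, 0]]

```text
t: 20.22
position: [666.4, 126.8, 3.6]
ee_rot: [0.0, 0.0, 1.0, 0.0]
contact_force: [-0.6, -0.8, 0.8]
width: 64.2
grasp_force: 0.0
```

Emit:
jog_arm:
  deltas:
    - [[0.004, 0.005, 0.011], [0, 0, 0]]
    - [[0, 0, 0], [0, 0, 0]]
    - [[0, 0, 0], [0, 0, 0]]

```text
t: 20.47
position: [665.4, 127.8, 1.0]
ee_rot: [0.0, 0.0, 1.0, 0.0]
contact_force: [-0.0, -0.3, 0.1]
width: 63.8
grasp_force: 0.0
```

Emit:
jog_arm:
  deltas:
    - [[0, 0, 0], [0, 0, 0]]
    - [[0, 0, 0], [0, 0, 0]]
    - [[0, 0, 0], [0, 0, 0]]
    - [[0, 0, 0], [0, 0, 0]]
    - [[0, 0, 0], [0, 0, 0]]
    - [[0, 0, 0], [0, 0, 0]]
    - [[0, 0, 0], [0, 0, 0]]
    - [[0, 0, 0], [0, 0, 0]]
  jaw: 1
  newtons: 30

```text
t: 21.13
position: [665.7, 127.9, 1.3]
ee_rot: [0.0, 0.0, 1.0, 0.0]
contact_force: [-0.4, 0.9, 3.4]
width: 36.2
grasp_force: 30.3
```

Emit:
jog_arm:
  deltas:
    - [[0, 0, -0.03], [0, 0, 0]]
    - [[0, 0, -0.06], [0, 0, 0]]
    - [[0, 0, -0.1], [0, 0, 0]]
    - [[0, 0, -0.15], [0, 0, 0]]
    - [[0, 0, -0.15], [0, 0, 0]]
    - [[0, 0, -0.15], [0, 0, 0]]
    - [[0, 0, -0.15], [0, 0, 0]]
    - [[0, 0, -0.1], [0, 0, 0]]
    - [[0, 0, -0.06], [0, 0, 0]]
    - [[0, 0, 0], [0, 0, 0]]
    - [[0, 0, 0], [0, 0, 0]]

```text
t: 22.05
position: [665.7, 127.8, 192.0]
ee_rot: [0.001, 0.0, 1.0, 0.0]
contact_force: [-1.0, 0.4, -1.6]
width: 36.4
grasp_force: 30.1
```

Emit:
jog_arm:
  deltas:
    - [[0.03, 0.01, 0], [0, 0, 0]]
    - [[0.07, 0.023, 0], [0, 0, 0]]
    - [[0.11, 0.035, 0], [0, 0, 0]]
    - [[0.13, 0.04, 0], [0, 0, 0]]
    - [[0.13, 0.045, 0], [0, 0, 0]]
    - [[0.13, 0.045, 0], [0, 0, 0]]
    - [[0.11, 0.035, 0], [0, 0, 0]]
    - [[0.08, 0.025, 0], [0, 0, 0]]
    - [[0.04, 0.011, 0], [0, 0, 0]]
    - [[0.016, 0.005, 0.04], [0, 0, 0]]
    - [[0, 0, 0.08], [0, 0, 0]]
    - [[0, 0, 0.06], [0, 0, 0]]

```text
t: 23.05
position: [496.2, 182.5, 153.3]
ee_rot: [-0.0, 0.0, 1.0, -0.0]
contact_force: [-0.8, 0.1, -1.5]
width: 36.1
grasp_force: 30.1
```

Emit:
jog_arm:
  deltas:
    - [[0, 0, 0.02], [0, 0, 0]]
    - [[0, 0, 0], [0, 0, 0]]
    - [[0, 0, 0], [0, 0, 0]]
    - [[0, 0, 0], [0, 0, 0]]

```text
t: 23.38
position: [497.0, 182.7, 151.2]
ee_rot: [0.0, 0.001, 1.0, 0.0]
contact_force: [0.1, 0.4, -0.2]
width: 36.2
grasp_force: 30.2
```

```bash
python3 -c "
from h import *
snap('i',(497,182,140),35)
import pickle
D=pickle.load(open('i.pkl','rb'))
for z in (45,59,135,160): print(z,proj(D['scene'],(496.7,181.6,z)).round(1))"
```

```text
23.3833 [497.  182.7 151.2] 36.18494938678101 30.150981545448303
top origin 127 163 scale 5.714285714285714
scene origin 292 93 scale 5.714285714285714
45 [322.4 159.9]
59 [323.1 155.5]
135 [327.5 129.9]
160 [329.  120.8]
```

View pics/i.png

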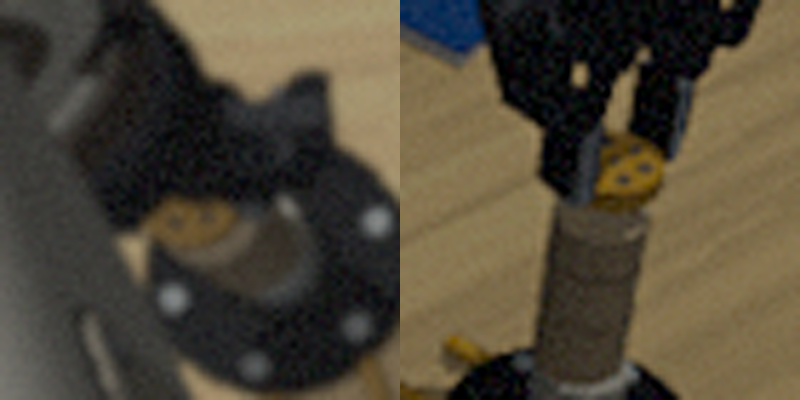

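Scene: plate centre at about (329.2,121.6) px versus (329.0,120.8) predicted on the pedestal axis. Good; lowering.

Emit:
jog_arm:
  deltas:
    - [[0, 0, 0.025], [0, 0, 0]]
    - [[0, 0, 0.025], [0, 0, 0]]
    - [[0, 0, 0.012], [0, 0, 0]]
    - [[0, 0, 0.004], [0, 0, 0]]
    - [[0, 0, 0], [0, 0, 0]]
    - [[0, 0, 0], [0, 0, 0]]
    - [[0, 0, 0], [0, 0, 0]]

```text
t: 24.07
position: [496.4, 182.8, 137.8]
ee_rot: [0.0, 0.0, 1.0, 0.0]
contact_force: [-0.1, -0.5, -1.1]
width: 36.1
grasp_force: 30.2
```

Emit:
jog_arm:
  deltas:
    - [[0, 0, 0.006], [0, 0, 0]]
    - [[0, 0, 0], [0, 0, 0]]
    - [[0, 0, 0], [0, 0, 0]]

```text
t: 24.32
position: [496.2, 182.7, 136.5]
ee_rot: [-0.0, 0.0, 1.0, -0.0]
contact_force: [-0.0, -0.0, -0.5]
width: 36.0
grasp_force: 30.2
```

Emit:
jog_arm:
  deltas:
    - [[0, 0, 0.004], [0, 0, 0]]
    - [[0, 0, 0], [0, 0, 0]]
    - [[0, 0, 0], [0, 0, 0]]

```text
t: 24.57
position: [496.5, 182.8, 136.2]
ee_rot: [0.0, 0.0, 1.0, 0.0]
contact_force: [-0.5, -0.2, 3.1]
width: 36.2
grasp_force: 30.4
```

Emit:
jog_arm:
  deltas:
    - [[0, 0, 0], [0, 0, 0]]
    - [[0, 0, 0], [0, 0, 0]]
    - [[0, 0, 0], [0, 0, 0]]
    - [[0, 0, 0], [0, 0, 0]]
    - [[0, 0, 0], [0, 0, 0]]
  jaw: 0.25

```text
t: 24.98
position: [496.2, 182.7, 135.5]
ee_rot: [-0.0, 0.0, 1.0, -0.0]
contact_force: [-0.7, -0.5, -0.2]
width: 63.6
grasp_force: 0.0
```

Emit:
jog_arm:
  deltas:
    - [[0, 0, -0.04], [0, 0, 0]]
    - [[0, 0, -0.1], [0, 0, 0]]
    - [[0, 0, -0.15], [0, 0, 0]]
    - [[0, 0, -0.15], [0, 0, 0]]
    - [[0, -0.06, -0.06], [0, 0, 0]]
    - [[0.04, -0.18, 0], [0, 0, 0]]
    - [[0.04, -0.18, 0], [0, 0, 0]]
    - [[0.04, -0.18, 0], [0, 0, 0]]
    - [[0.04, -0.18, 0], [0, 0, 0]]
    - [[0.04, -0.18, 0], [0, 0, 0]]
    - [[0.04, -0.18, 0], [0, 0, 0]]
    - [[0.04, -0.18, 0], [0, 0, 0]]

```text
t: 25.98
position: [439.5, -82.8, 236.5]
ee_rot: [0.001, 0.0, 1.0, -0.0]
contact_force: [1.0, -0.2, 0.2]
width: 63.8
grasp_force: 0.0
```

Emit:
jog_arm:
  deltas:
    - [[0.06, -0.18, 0], [0, 0, 0]]
    - [[0.06, -0.18, 0], [0, 0, 0]]
    - [[0.06, -0.18, 0], [0, 0, 0]]
    - [[0.06, -0.18, 0], [0, 0, 0]]
    - [[0.06, -0.18, 0], [0, 0, 0]]
    - [[0.02, -0.14, 0], [0, 0, 0]]
    - [[0, 0, 0], [0, 0, 0]]
    - [[0, 0, 0], [0, 0, 0]]
    - [[0, 0, 0], [0, 0, 0]]

```text
t: 26.73
position: [375.8, -288.9, 235.9]
ee_rot: [0.0, 0.001, 1.0, 0.0]
contact_force: [0.2, 0.3, -0.9]
width: 64.0
grasp_force: 0.0
```

```bash
python3 -c "
from h import *
snap('j',(497,182,110),40)
import pickle
D=pickle.load(open('j.pkl','rb'))
for n in D: print([proj(D[n],(497,182,z)).round(1) for z in (45,145)])"
```

```text
26.7333 [ 375.8 -288.9  235.9] 63.960081699724945 0.0
top origin 126 161 scale 5.0
scene origin 286 98 scale 5.0
[array([173.1, 206.5]), array([162.1, 198.1])]
[array([322.6, 159.9]), array([328.3, 126.3])]
```

View pics/j.png

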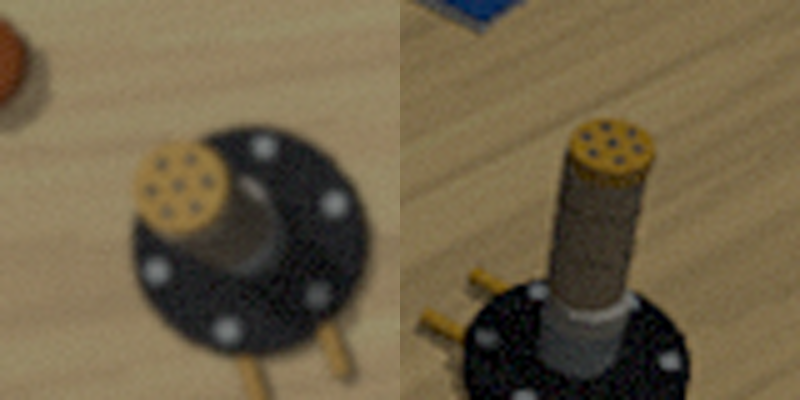

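Plate centred: top (161.9,197.7) vs predicted (162.1,198.1), scene (327.9,126.9) vs (328.3,126.3). Now the cap.

Emit:
jog_arm:
  deltas:
    - [[0, -0.005, 0.1], [0, 0, 0]]
    - [[0, 0, 0.17], [0, 0, 0]]
    - [[0, 0, 0.17], [0, 0, 0]]
    - [[0, 0, 0.17], [0, 0, 0]]
    - [[0, 0, 0.17], [0, 0, 0]]
    - [[0, 0, 0.14], [0, 0, 0]]
    - [[0, 0, 0.1], [0, 0, 0]]
    - [[0, 0, 0.06], [0, 0, 0]]
    - [[0, 0, 0.03], [0, 0, 0]]
    - [[0, 0, 0], [0, 0, 0]]
    - [[0, 0, 0], [0, 0, 0]]
    - [[0, 0, 0], [0, 0, 0]]

```text
t: 27.83
position: [377.0, -290.5, 14.9]
ee_rot: [0.001, -0.0, 1.0, -0.001]
contact_force: [0.2, -0.8, -0.1]
width: 63.8
grasp_force: 0.0
```

Emit:
jog_arm:
  deltas:
    - [[0.004, 0, 0.03], [0, 0, 0]]
    - [[0, 0, 0.02], [0, 0, 0]]
    - [[0, 0, 0], [0, 0, 0]]
    - [[0, 0, 0], [0, 0, 0]]

```text
t: 28.17
position: [374.9, -290.1, 3.6]
ee_rot: [-0.0, 0.0, 1.0, 0.0]
contact_force: [0.5, 0.5, 0.1]
width: 63.8
grasp_force: 0.0
```

Emit:
jog_arm:
  deltas:
    - [[0, 0, 0], [0, 0, 0]]
    - [[0, 0, 0], [0, 0, 0]]
    - [[0, 0, 0], [0, 0, 0]]
    - [[0, 0, 0], [0, 0, 0]]
    - [[0, 0, 0], [0, 0, 0]]
    - [[0, 0, 0], [0, 0, 0]]
    - [[0, 0, 0], [0, 0, 0]]
    - [[0, 0, 0], [0, 0, 0]]
  jaw: 1

```text
t: 28.83
position: [375.3, -290.5, 4.0]
ee_rot: [0.0, 0.0, 1.0, -0.0]
contact_force: [-1.5, -0.2, 5.0]
width: 36.7
grasp_force: 30.2
```

Emit:
jog_arm:
  deltas:
    - [[0, 0, -0.03], [0, 0, 0]]
    - [[0, 0, -0.08], [0, 0, 0]]
    - [[0, 0, -0.14], [0, 0, 0]]
    - [[0, 0, -0.15], [0, 0, 0]]
    - [[0, 0, -0.15], [0, 0, 0]]
    - [[0, 0, -0.15], [0, 0, 0]]
    - [[0, 0, -0.15], [0, 0, 0]]
    - [[0, 0, -0.1], [0, 0, 0]]
    - [[0, 0, -0.05], [0, 0, 0]]
    - [[0, 0, 0], [0, 0, 0]]
    - [[0, 0, 0], [0, 0, 0]]

```text
t: 29.75
position: [375.1, -290.0, 203.7]
ee_rot: [0.0, 0.0, 1.0, 0.0]
contact_force: [-1.1, 0.4, -2.1]
width: 37.1
grasp_force: 30.3
```

Emit:
jog_arm:
  deltas:
    - [[-0.01, 0.04, 0], [0, 0, 0]]
    - [[-0.02, 0.08, 0], [0, 0, 0]]
    - [[-0.032, 0.125, 0], [0, 0, 0]]
    - [[-0.04, 0.155, 0], [0, 0, 0]]
    - [[-0.045, 0.175, 0], [0, 0, 0]]
    - [[-0.045, 0.175, 0], [0, 0, 0]]
    - [[-0.045, 0.175, 0], [0, 0, 0]]
    - [[-0.045, 0.175, 0], [0, 0, 0]]
    - [[-0.045, 0.175, 0], [0, 0, 0]]
    - [[-0.045, 0.175, 0], [0, 0, 0]]
    - [[-0.045, 0.175, 0], [0, 0, 0]]
    - [[-0.045, 0.175, 0], [0, 0, 0]]

```text
t: 30.75
position: [466.4, 72.0, 202.0]
ee_rot: [-0.002, 0.0, 1.0, -0.0]
contact_force: [0.8, -0.2, -1.1]
width: 37.0
grasp_force: 30.3
```

Emit:
jog_arm:
  deltas:
    - [[-0.045, 0.175, 0], [0, 0, 0]]
    - [[-0.045, 0.17, 0], [0, 0, 0]]
    - [[-0.035, 0.125, 0], [0, 0, 0]]
    - [[-0.015, 0.07, 0], [0, 0, 0]]
    - [[-0.005, 0.023, 0.03], [0, 0, 0]]
    - [[0, 0, 0.07], [0, 0, 0]]
    - [[0, 0, 0.06], [0, 0, 0]]
    - [[0, 0, 0.03], [0, 0, 0]]
    - [[0, 0, 0], [0, 0, 0]]
    - [[0, 0, 0], [0, 0, 0]]
    - [[0, 0, 0], [0, 0, 0]]

```text
t: 31.67
position: [497.1, 181.8, 166.2]
ee_rot: [0.0, 0.001, 1.0, 0.0]
contact_force: [-0.0, 0.9, -1.2]
width: 37.0
grasp_force: 30.3
```

```bash
python3 -c "
from h import *
snap('k',(497,182,155),35)
import pickle
D=pickle.load(open('k.pkl','rb'))
for z in (145,190,202): print(z,(proj(D['scene'],(496.7,181.6,z))).round(1))"
```

```text
31.6667 [497.1 181.8 166.2] 37.000455285853725 30.334964990615845
top origin 125 162 scale 5.714285714285714
scene origin 293 87 scale 5.714285714285714
145 [328.1 126.3]
190 [330.9 109.2]
202 [331.7 104.4]
```

View pics/k.png

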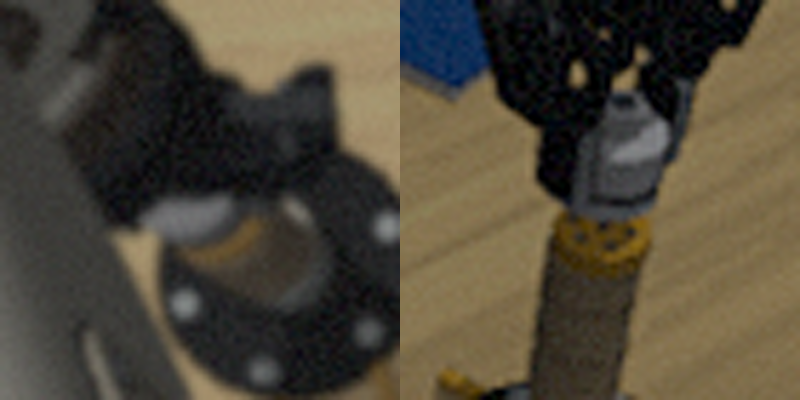

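The cap hangs boss up over the plate and lines up. Lowering.

Emit:
jog_arm:
  deltas:
    - [[0, 0.003, 0.025], [0, 0, 0]]
    - [[0, 0, 0.03], [0, 0, 0]]
    - [[0, 0, 0.016], [0, 0, 0]]
    - [[0, 0, 0.007], [0, 0, 0]]
    - [[0, 0, 0], [0, 0, 0]]
    - [[0, 0, 0], [0, 0, 0]]
    - [[0, 0, 0], [0, 0, 0]]

```text
t: 32.35
position: [496.9, 183.0, 150.2]
ee_rot: [0.0, 0.0, 1.0, 0.0]
contact_force: [-0.7, 0.2, -1.5]
width: 36.7
grasp_force: 30.4
```

Emit:
jog_arm:
  deltas:
    - [[0, 0, 0.005], [0, 0, 0]]
    - [[0, 0, 0], [0, 0, 0]]
    - [[0, 0, 0], [0, 0, 0]]

```text
t: 32.6
position: [496.8, 182.9, 149.1]
ee_rot: [0.0, 0.0, 1.0, 0.0]
contact_force: [0.4, -0.5, -0.5]
width: 37.0
grasp_force: 30.4
```

Emit:
jog_arm:
  deltas:
    - [[0, 0, 0.004], [0, 0, 0]]
    - [[0, 0, 0], [0, 0, 0]]
    - [[0, 0, 0], [0, 0, 0]]

```text
t: 32.85
position: [497.1, 183.0, 149.0]
ee_rot: [0.001, 0.0, 1.0, 0.0]
contact_force: [-0.3, 0.4, 4.4]
width: 37.3
grasp_force: 30.7
```

Contact. Release, rise and clear away.

Emit:
jog_arm:
  deltas:
    - [[0, 0, 0], [0, 0, 0]]
    - [[0, 0, 0], [0, 0, 0]]
    - [[0, 0, 0], [0, 0, 0]]
    - [[0, 0, 0], [0, 0, 0]]
    - [[0, 0, 0], [0, 0, 0]]
  jaw: 0.25

```text
t: 33.27
position: [496.8, 182.9, 148.1]
ee_rot: [-0.0, 0.0, 1.0, -0.0]
contact_force: [-0.4, 0.3, -0.2]
width: 63.9
grasp_force: 0.0
```

Emit:
jog_arm:
  deltas:
    - [[0, 0, -0.04], [0, 0, 0]]
    - [[0, 0, -0.1], [0, 0, 0]]
    - [[0, 0, -0.15], [0, 0, 0]]
    - [[0, 0, -0.15], [0, 0, 0]]
    - [[0, 0, -0.08], [0, 0, 0]]
    - [[0.04, -0.16, 0], [0, 0, 0]]
    - [[0.04, -0.18, 0], [0, 0, 0]]
    - [[0.04, -0.18, 0], [0, 0, 0]]
    - [[0.04, -0.18, 0], [0, 0, 0]]
    - [[0.04, -0.18, 0], [0, 0, 0]]
    - [[0.04, -0.18, 0], [0, 0, 0]]
    - [[0.04, -0.18, 0], [0, 0, 0]]

```text
t: 34.27
position: [440.1, -66.5, 253.1]
ee_rot: [0.001, 0.0, 1.0, -0.0]
contact_force: [-0.1, -0.0, 0.8]
width: 64.1
grasp_force: 0.0
```

Emit:
jog_arm:
  deltas:
    - [[0.04, -0.18, 0], [0, 0, 0]]
    - [[0.04, -0.18, 0], [0, 0, 0]]
    - [[0.04, -0.18, 0], [0, 0, 0]]
    - [[0, 0, 0], [0, 0, 0]]
    - [[0, 0, 0], [0, 0, 0]]
    - [[0, 0, 0], [0, 0, 0]]

```text
t: 34.77
position: [416.5, -173.0, 252.7]
ee_rot: [0.0, 0.001, 1.0, 0.0]
contact_force: [-0.2, 1.0, -0.0]
width: 64.2
grasp_force: 0.0
```

```bash
python3 -c "
from h import *
snap('l',(497,182,130),50)
import pickle
D=pickle.load(open('l.pkl','rb'))
for n in D: print([proj(D[n],(497,182,z)).round(1) for z in (45,173,185)])"
```

```text
34.7667 [ 416.5 -173.   252.7] 64.17415033895115 0.0
top origin 113 149 scale 4.0
scene origin 277 81 scale 4.0
[array([173.1, 206.5]), array([158.5, 195.4]), array([156.9, 194.1])]
[array([322.6, 159.9]), array([330.1, 115.8]), array([330.9, 111.2])]
```

View pics/l.png

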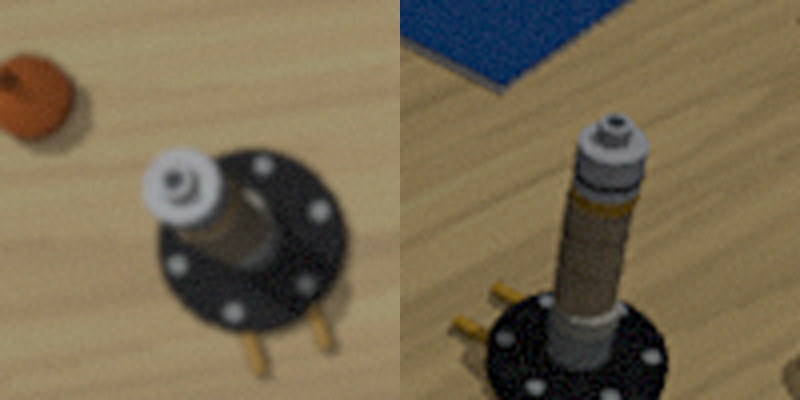

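The column stands complete and straight, with the cap centre at (158.2,195.3) px in the top view versus (158.5,195.4) predicted. The gripper is clear, so I'm handing in.

```bash
python3 -c "
from rig import *
print(close_job())"
```

```text
the job is handed in; nothing more can be done
None
```

The specimen is built on the pedestal in order (stone, core, perforated plate, cap boss up), each piece within about 2–3 mm of its axis by the cameras; the offcut, beaker and bulb were not touched, and I handed the job in at about 35 s, with no verdict returned.

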